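# Load-test the short sensor cell in the bedside battery tester

### The arm

A 6-joint arm with a two-finger parallel gripper is mounted at the origin on the work surface. World frame = base frame: x ahead of the robot, y to its left, z up, the work surface at z = 0. Lengths are in m, angles in rad, forces in N, time in s.
With the tool pointing down it reaches from about 0.225 to 0.875 m from the base axis. Payload 3.4 kg.
Tool frame: the origin (TCP) lies on the centre line of the jaws, within the pads' length; the fingertips stand 22 mm ahead of it and the grasp point (between the pads) lies 3 mm ahead of it; z points along the fingers, y is the line along which they close (so a half turn about z gives the same grasp; the last joint's range is limited). The gripper opens to 85 mm and grips with 20 to 120 N. Pads are 22 mm wide; open, the fingers measure 114 mm over their backs; the gripper's body (76 mm by 85 mm) begins 54 mm behind the grasp point. The pads swing forward as they close: fully open they stand 13 mm farther back than shut.
Start: joints at [-1.404, 0.276, 1.505, -0, 1.361, -0.121], TCP at [0.163, -0.551, 0.253] pointing down, gripper open.
Joint ranges: [-2.89, 2.89], [-0.75, 2.08], [0.22, 2.7], [-1.18, 4.32], [0.11, 2.71], [-2.7, 2.7]. Speed limits (rad/s): [2.57, 2.57, 3.14, 3.14, 3.14, 3.14].

### API

Orientations are given as a unit quaternion [w, x, y, z].
In Python, from rig import manip, probe_bus, get_image, sign_off gives the robot as it stands (manip), with the cameras as plain functions, the readings (probe_bus) and the job as plain functions.
- The arm moves only by the shell command python3 steer.py [OPENING] [FORCE], which reads ROWS from standard input. ROWS is a JSON object whose key "rows" holds a list of rows, 1 to 5 of them, each of 4 numbers: dx, dy, dz in m, then a turn about the tool's z in rad; each row shifts and turns the commanded pose from where the row before left it, along the tool's axes as they then stand; what a row does not reach is not made up. A row lasts 1/12 s, in which the tool goes at most 0.0417 m and 0.125 rad, less where a joint would pass 70% of its speed; a pose out of reach is approached as far as the arm can. OPENING is the finger opening in m, set as the command begins (- or left out keeps the last). The fingers move at their own pace and stop on an object; FORCE is the grip in N (left out, the last holds). Time passes only in rows, so rows that do not move let the fingers close. It prints the time, the measured TCP pose, the force, the opening and the grip force at its end. Input that does not fit is refused with a message, and nothing moves.
- probe_bus.get_state(): the state, without advancing time (a new reading comes with each control period).
- get_image(name): name is "side" or "top"; returns a dict with "img" (420x560x3 uint8, red, green, blue), "camera_matrix" (3x3 intrinsics, pixels), "k1" (the pictures are not rectified: a ray, as slopes to the right and down, at radius r is drawn at 1 + k1 r^2 times it, then the intrinsics apply), "T" (4x4, takes a point from camera to world coordinates). Camera axes: x right, y down, z forward; pixel columns grow to the right and rows downward; lengths in m; the calibration is good to about 2 mm. A picture is of the moment at which its call begins. There is no depth.
- sign_off(): hands the job in; it is judged then, once.
The state is a dict: "clock": time; "qpos": joint angles; "qd": joint speeds; "effort": joint torques, N m; "position": TCP position; "ee_rot": TCP orientation; "contact_force": force on the tool from outside, world axes, zero at the start; "moment": the same for the moment, N m; "width": finger opening in m; "gripper_force": force on a finger pad.
Only numpy, scipy, OpenCV 4.12 (cv2) and the standard library are available. Lean on these libraries where they do the work, as an engineer would, in place of code of your own. Each camera call takes 0.05 s, during which the arm holds its last target. There are 200 camera calls.

### The job

Take the one short battery cell out of the pocket tray and stand it upright, fully down, in the round well of the battery tester, and let go of it. Then press the tester's spring-loaded thumb dial down past its first two clicks to the third, and finish while holding it there against its spring with the fingers; the program ends still holding it down. Leave the long cells in the tray and the other things on the table where they are.

Things in the scene. Friction and masses are not known exactly. Their poses are not given: they have to be found in the camera images.
- tray: White plastic block, 98 x 146 x 22 mm, fixed, with 6 round pockets 16.5 mm wide, 16 mm deep (pocket floor 6 mm above the table). Origin: centre of its underside; x along its short side, y along its long side, z up. Pockets at x = -24 and +24 mm, y = -48, 0 and +48 mm. Five hold an upright cell, one is empty.
- cell: The short battery cell to be tested: upright grey cylinder with bare metal ends, diameter 14.7 mm, 33.5 mm long (a 1 mm metal nub on top is part of that), about 18 g. Origin: centre of its lower end, z along it, up. It stands in any of five pockets of the tray (all but the one at x +24, y +48 mm), on the pocket's floor, and rises 17.5 mm above the tray.
- spare1: One of four long cells, which stay in the tray: same width and look as the short one but 50.5 mm long, rising 34.5 mm above the tray. Origin: centre of its lower end.
- spare2: One of four long cells, which stay in the tray: same width and look as the short one but 50.5 mm long, rising 34.5 mm above the tray. Origin: centre of its lower end.
- spare3: One of four long cells, which stay in the tray: same width and look as the short one but 50.5 mm long, rising 34.5 mm above the tray. Origin: centre of its lower end.
- spare4: One of four long cells, which stay in the tray: same width and look as the short one but 50.5 mm long, rising 34.5 mm above the tray. Origin: centre of its lower end.
- tester: White plastic battery tester, fixed, base plate 150 x 140 x 12 mm. Origin: centre of its underside; front is -x, y to the left seen from the front, z up. On the +y half a tower 70 x 60 mm, 40 mm high, has the well in its top and behind it (x 38 to 56 mm) a display hump 60 mm high. On the -y half two cheeks, 86 mm high, carry the black thumb dial, with a block 78 mm high behind it.
- well (a point): Centre of the well's floor, at (0, 37, 24) mm in the tester's frame. The well is a round hole 17 mm wide, open upwards, 16 mm deep, with a 2 mm chamfer; its mouth is 40 mm above the table. A seated cell has its origin here and rises 17.5 mm out of the well.
- dial (a joint): Turn of the black thumb dial, rad: 0 at rest (paddle 0.42 rad above level), growing as the paddle is pressed down (level at 0.42, then pointing below level); end stop 0.945. Clicks (detents) at 0.29 (first), 0.58 (second), 0.86 (third). A spring always drives it back to 0 when let go. Pressing at the pad takes about 5 N at first, up to about 13 N near the third click.
- pad (a point): Middle of the top face of the paddle's grooved thumb pad, 70 mm from the dial's axis; it moves with the dial. The pad is 44 mm long (48 to 92 mm from the axis) and 30 mm wide. Its x runs along the paddle towards the axis, z out of its top face.
- paddle: The black paddle that turns with the dial, 8 mm thick at the pad. Origin on the dial's axis, which is level, along the tester's y, through (12, -35, 68) mm in the tester's frame; x from the pad towards the axis. The paddle points to the tester's front (-x), at rest 0.42 rad upward.
- remote: Bystander: black remote control, 150 x 42 x 18 mm, lying between the tray and the tester. Origin: centre of its underside.
- puck: Bystander: black round charging puck, 100 mm wide, 18 mm high, at the robot's right. Origin: centre of its underside.
- glasses_case: Bystander: grey glasses case, 160 x 60 x 45 mm, at the robot's left. Origin: centre of its underside.

How it is judged:
On the way, in this order (a step that is already met when the one before it is completed fails the run):
1. the short cell is lifted out of its pocket, the dial untouched (z of cell in the frame of tray above 0.035 m and contact force between the fingers and cell above 0.5 N and value of joint dial below 0.1 rad), for 0.1 s.
2. the short cell stands fully down in the tester's well, let go, the dial still at rest (horizontal distance between cell and well below 0.004 m and z of cell in the frame of well between -0.003 and 0.003 m and angle between cell's own z axis and vertical below 0.15 rad and contact force between the fingers and cell below 0.1 N and value of joint dial below 0.1 rad), for 0.2 s.
3. the fingers press the dial to its third click and hold it there (horizontal distance between cell and well below 0.004 m and z of cell in the frame of well between -0.003 and 0.003 m and angle between cell's own z axis and vertical below 0.15 rad and value of joint dial above 0.76 rad and contact force between the fingers and paddle above 1.5 N), for 0.3 s.
At the end, for the whole second after the job is handed in: The short cell stands in the well (lower end within 4 mm sideways and 3 mm in height of the floor's middle, tilt under 0.15 rad), untouched by the fingers; the dial is still, beyond 0.76 rad, the fingers pressing the paddle with over 1.5 N and no loose thing wedged on it (all of step 3 and contact force between the fingers and cell below 0.1 N and velocity of joint dial between -0.1 and 0.1 rad/s and linear speed of cell below 0.02 m/s and contact force between each of spare1, spare2, spare3, spare4, remote, puck, glasses_case and paddle below 0.1 N); the arm keeps its last pose, push and grip.
It fails at once if a long cell is taken out of its pocket (shifted more than 12 mm) (distance of any of spare1, spare2, spare3, spare4 from where it was at the start of the episode above 0.012 m).
It fails at once if a bystander is shifted more than 30 mm (distance of any of remote, puck, glasses_case from where it was at the start of the episode above 0.03 m).
It also fails if it takes over 54 s, if anything falls off the work surface, if the arm or the gripper's body presses on something with over 40 N, if the wrist force passes 120 N, or if a joint passes its speed limit or range.

## Working session

There is one attempt and no reset: what is moved stays moved. The work goes in short steps, Python scripts to look and compute and a shell command to move; the robot and the scene stay as the last step left them, time stands still between calls to the robot, and variables do not carry over. Pictures are saved under pics/ and viewed, at most 10 in all, crops included, and the job is handed in when it is done.

```bash
ls; mkdir -p pics
python3 - <<'E'
from rig import manip, probe_bus, get_image, sign_off
import cv2
for n in("side","top"):
    d=get_image(n); cv2.imwrite(f"pics/{n}0.png",d["img"][...,::-1]); print(n,d["camera_matrix"],d["k1"],d["T"])
s=probe_bus.get_state(); print(s)
E
```

```text
pics
rig.py
steer.py
side [[393.58882535   0.         274.88520081]
 [  0.         393.58882535 214.63739592]
 [  0.           0.           1.        ]] 0.02401496557588299 [[ 0.97959357 -0.12140372  0.16017982  0.37521545]
 [-0.20068068 -0.54669835  0.81292569 -0.77265021]
 [-0.01112216 -0.82848178 -0.55990557  0.64379174]
 [ 0.          0.          0.          1.        ]]
top [[505.33212793   0.         289.00757507]
 [  0.         505.33212793 207.55587815]
 [  0.           0.           1.        ]] -0.008211318895902917 [[ 0.02118958 -0.996401    0.08207349  0.40555212]
 [-0.99975671 -0.02162069 -0.00436749  0.01795474]
 [ 0.00612626 -0.08196098 -0.99661671  1.56298634]
 [ 0.          0.          0.          1.        ]]
{'clock': 0.1, 'qpos': array([-1.40401088e+00,  2.76568072e-01,  1.50596993e+00,  2.11901315e-05,
        1.36070252e+00, -1.20954667e-01]), 'qd': array([ 0.0021854 , -0.00243488, -0.00152214,  0.00027053, -0.00056223,
        0.0005693 ]), 'effort': array([ 6.54511005e-04, -4.17701590e+01, -2.46404314e+01, -2.45226929e-04,
        5.70569246e-03,  3.17710658e-06]), 'position': array([ 0.16313467, -0.5509429 ,  0.25252005]), 'ee_rot': array([-8.23955983e-04,  9.89668524e-01,  1.43372010e-01, -8.52158816e-06]), 'contact_force': array([-0.8855822 , -0.15829993, -0.60649625]), 'moment': array([-0.00261337, -0.02662043,  0.01638311]), 'gripper_force': 0.0, 'width': 0.0852919788374068}
```

View pics/side0.png

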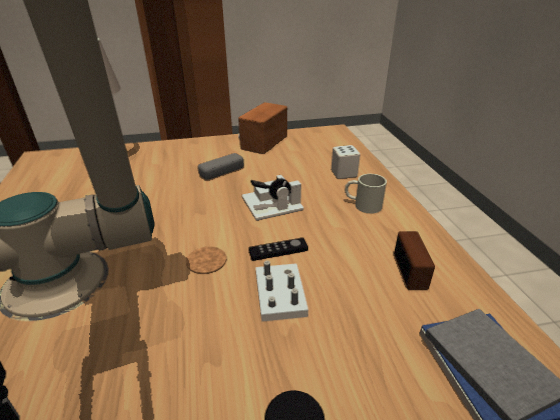

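View pics/top0.png

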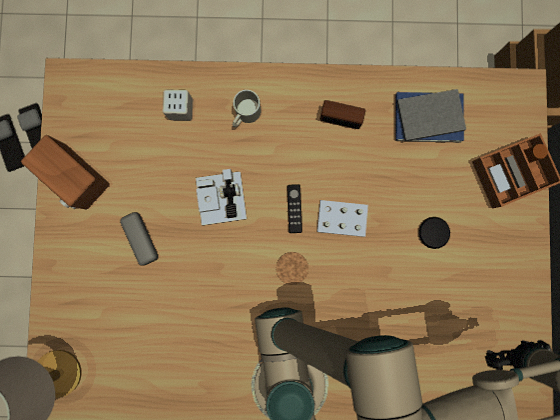

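The side view shows the tray at about (281,290), remote (279,248) and tester (272,200). The top view shows the tray at (343,218), tester (221,198), remote (294,208) and puck (434,232). I'll enlarge the crops next.

Run:
```python
import cv2,numpy as np
s=cv2.imread("pics/side0.png");t=cv2.imread("pics/top0.png")
def g(im,x,y,w,h,k):
    c=cv2.resize(im[y:y+h,x:x+w],None,fx=k,fy=k,interpolation=cv2.INTER_CUBIC)
    for i in range(0,w,10): cv2.line(c,(i*k,0),(i*k,6),(0,0,255),1); cv2.putText(c,str(x+i),(i*k,16),0,.35,(0,0,255),1)
    for i in range(0,h,10): cv2.line(c,(0,i*k),(6,i*k),(0,0,255),1); cv2.putText(c,str(y+i),(6,i*k+4),0,.35,(0,0,255),1)
    return c
a=np.hstack([g(s,245,255,65,66,6),g(s,238,170,66,66,6)]);cv2.imwrite("pics/c1.png",a)
b=np.hstack([g(t,312,192,64,60,6),g(t,190,165,64,60,6)]);cv2.imwrite("pics/c2.png",b)
```

```text
(no output)
```

View pics/c1.png

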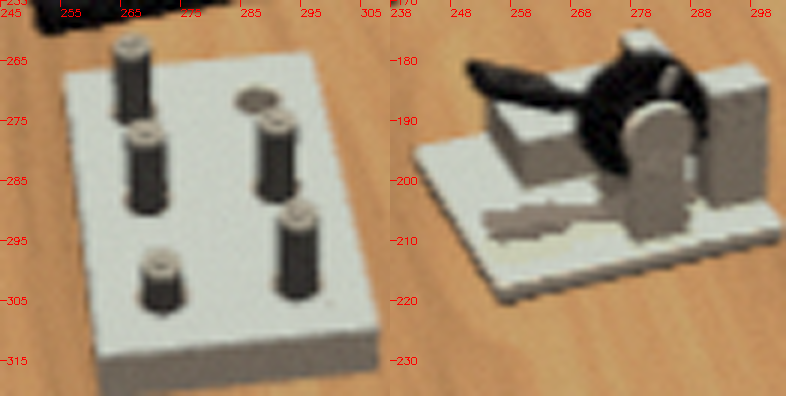

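View pics/c2.png

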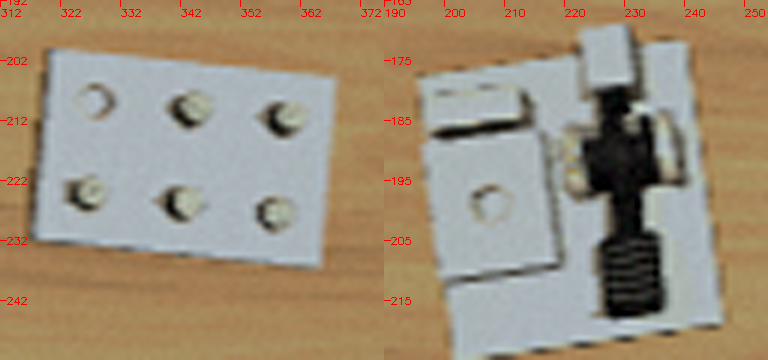

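The short cell is at the tray's near-left pocket (x −24, y −48): its top is at side px (271.3,297.5) and top px (357.5,226.7). The well is at top px (207.3,198.5). The paddle points toward −x.

```bash
cat > h.py <<'E'
import numpy as np,cv2
from rig import manip, probe_bus, get_image, sign_off
from scipy.optimize import least_squares
C={n:get_image(n) for n in("side","top")}
def px(n,u,v,x0,y0,k=6): return n,np.array([(u+.5)/k-.5+x0,(v+.5)/k-.5+y0])
def ray(n,p):
    c=C[n];d=np.array([c["k1"],0,0,0,0]);
    q=cv2.undistortPoints(np.array(p,float).reshape(1,1,2),c["camera_matrix"],d).ravel()
    r=c["T"][:3,:3]@np.r_[q,1];return c["T"][:3,3],r/np.linalg.norm(r)
def proj(n,P):
    c=C[n];R=c["T"][:3,:3].T;t=-R@c["T"][:3,3]
    return cv2.projectPoints(np.array(P,float).reshape(-1,1,3),cv2.Rodrigues(R)[0],t,c["camera_matrix"],np.array([c["k1"],0,0,0,0.]))[0].reshape(-1,2)
def tri(a,b):
    (o,r),(p,s)=ray(*a),ray(*b);k=np.linalg.lstsq(np.c_[r,-s],p-o,rcond=None)[0]
    A,B=o+k[0]*r,p+k[1]*s;return (A+B)/2,np.linalg.norm(A-B)
def M(v,P): c,s=np.cos(v[3]),np.sin(v[3]);return np.array([[c,-s,0],[s,c,0],[0,0,1]])@np.array(P)+v[:3]
def fit(obs,x0):
    f=lambda v:np.concatenate([(proj(n,M(v,P))[0]-p) for P,(n,p) in obs])
    r=least_squares(f,x0,loss="soft_l1");return r.x,np.round(f(r.x).reshape(-1,2),1)
E
cat > m.py <<'E'
from h import *
S=lambda u,v:px("side",u,v,245,255)
T=lambda u,v:px("top",u,v,312,192)
U=lambda u,v:px("side",u,v,238,170)
W=lambda u,v:px("top",u,v,190,165)
z=.022;h=.0565;k=.0395
tr=[((-.049,.073,z),S(63,73)),((.049,.073,z),S(311,53)),((.049,-.073,z),S(380,327)),((-.049,-.073,z),S(98,357)),
((-.024,.048,h),S(132,43)),((-.024,0,h),S(146,130)),((-.024,-.048,k),S(161,258)),((.024,0,h),S(278,117)),((.024,-.048,h),S(298,209)),((.024,.048,z),S(258,100)),
((.049,.073,z),T(49,49)),((.049,-.073,z),T(337,77)),((-.049,-.073,z),T(320,268)),((-.049,.073,z),T(33,240)),
((.024,.048,z),T(96,101)),((.024,0,h),T(193,108)),((.024,-.048,h),T(290,117)),((-.024,.048,h),T(88,191)),((-.024,0,h),T(184,201)),((-.024,-.048,k),T(276,211))]
v,e=fit(tr,[.4,-.08,0,0]);print("tray",v.round(4));print(e.tolist())
print("short top",tri(S(161,258),T(276,211)),"model",M(v,(-.024,-.048,k)))
print("long top",tri(S(146,130),T(184,201)))
te=[((-.075,.07,.012),U(22,148)),((-.075,-.07,.012),U(108,290)),((.075,-.07,.012),U(392,226)),
((-.075,-.07,.012),W(340,324)),((.075,-.07,.012),W(304,42)),((.075,.07,.012),W(33,76)),((-.075,.07,.012),W(70,360)),((0,.037,.04),W(107,204))]
w,e=fit(te,[.45,.22,0,0]);print("tester",w.round(4));print(e.tolist())
print("well mouth",M(w,(0,.037,.04)),"towercorner",tri(U(137,137),W(174,264)))
a=.42;print("pad",M(w,(.012-.07*np.cos(a),-.035,.068+.07*np.sin(a)+.004)))
print("wellray z40",[o+r*(.04-o[2])/r[2] for o,r in [ray(*W(107,204))]])
E
python3 m.py
```

```text
tray [ 5.059e-01 -1.519e-01  2.000e-04 -7.960e-02]
[[-0.2, 0.1], [-0.5, -0.3], [-0.3, 0.2], [-0.3, 0.0], [-0.4, -0.1], [-0.4, -0.1], [-0.3, 0.3], [-0.5, 0.0], [-0.2, 0.4], [-0.5, -0.1], [0.2, -0.7], [-0.4, -0.5], [-0.4, -0.5], [-0.2, -0.7], [-0.3, -0.4], [0.4, -0.9], [0.2, -0.8], [0.5, -0.4], [0.5, -0.5], [0.3, -0.3]]
short top (array([ 0.47812728, -0.19698075,  0.03968085]), np.float64(0.0015146624167152636)) model [ 0.47815338 -0.19782299  0.03965407]
long top (array([ 0.48185814, -0.14894299,  0.05522223]), np.float64(0.0024466542252174765))
tester [ 0.5596  0.2224 -0.0007  0.1601]
[[-0.7, 0.1], [-0.9, 0.1], [0.1, 0.1], [0.2, -0.1], [-0.2, -1.0], [0.1, -0.4], [-0.0, 0.2], [-0.0, -0.3]]
well mouth [0.553716   0.25888848 0.03929217] towercorner (array([0.52570026, 0.22311445, 0.04398224]), np.float64(0.005551801699762565))
pad [0.51394532 0.17953114 0.0998354 ]
wellray z40 [array([0.55285455, 0.25870948, 0.04      ])]
```

```bash
cat > d.py <<'E'
import sys,numpy as np
from rig import manip, probe_bus, get_image, sign_off
from scipy.spatial.transform import Rotation as Ro
s=probe_bus.get_state();q=s["ee_rot"];R=Ro.from_quat([q[1],q[2],q[3],q[0]]).as_matrix()
t=np.array([float(a) for a in sys.argv[1:4]])
print("tool delta",(R.T@(t-s["position"])).round(4),"angle x",np.arctan2(R[1,0],R[0,0]).round(4),"pos",s["position"].round(4),"F",s["contact_force"].round(2),"tilt",R[:,2].round(3))
E
echo '{"rows": [[0, 0, 0, 0.1225], [0, 0, 0, 0.1225], [0, 0, 0, 0.1225]]}' | python3 steer.py 0.034 30; python3 d.py .4781 -.1974 .11
```

```text
clock: 0.45
position: [0.1632, -0.5512, 0.253]
ee_rot: [-0.0, 0.999, -0.043, -0.0]
contact_force: [0.5, -0.1, -0.4]
width: 0.0513
gripper_force: 0.0
tool delta [ 0.2835 -0.3794  0.1432] angle x -0.0858 pos [ 0.1632 -0.5512  0.253 ] F [ 0.48 -0.14 -0.43] tilt [-0.     0.001 -1.   ]
```

```bash
echo '{"rows": [[0.024, -0.032, 0, 0], [0.024, -0.032, 0, 0], [0.024, -0.032, 0, 0], [0.024, -0.032, 0, 0], [0.024, -0.032, 0, 0]]}' | python3 steer.py >/dev/null; echo '{"rows": [[0.024, -0.032, 0, 0], [0.024, -0.032, 0, 0], [0.024, -0.032, 0, 0], [0.024, -0.032, 0, 0], [0.024, -0.032, 0, 0]]}' | python3 steer.py >/dev/null;  echo '{"rows": [[0.022, -0.03, 0.01, 0], [0.02, -0.03, 0.01, 0], [0, 0, 0, 0], [0, 0, 0, 0]]}' | python3 steer.py ; python3 d.py .4781 -.1974 .11
```

```text
clock: 1.62
position: [0.4749, -0.1932, 0.2325]
ee_rot: [-0.0, 0.999, -0.038, -0.001]
contact_force: [-1.0, 1.1, -0.2]
width: 0.0339
gripper_force: 0.0
tool delta [0.0037 0.004  0.1224] angle x -0.0756 pos [ 0.4749 -0.1932  0.2325] F [-0.99  1.06 -0.18] tilt [-0.002  0.001 -1.   ]
```

```bash
echo '{"rows": [[0.0037, 0.004, 0.037, 0], [0, 0, 0.037, 0], [0, 0, 0.037, 0], [0, 0, 0.03, 0], [0, 0, 0, 0]]}' | python3 steer.py >/dev/null; echo '{"rows": [[0, 0, 0, 0], [0, 0, 0, 0]]}' | python3 steer.py; python3 d.py .4781 -.1974 .0465
python3 - <<'E'
from h import *
s=C["side"]["img"][...,::-1]; cv2.imwrite("pics/s1.png",cv2.resize(s[225:325,225:345],None,fx=5,fy=5,interpolation=cv2.INTER_CUBIC))
print(proj("side",[[.4781,-.1974,.0395],[.4781,-.1974,.09]]))
E
```

```text
clock: 2.2
position: [0.4788, -0.2009, 0.094]
ee_rot: [0.001, 0.999, -0.04, 0.001]
contact_force: [0.9, -0.8, 1.3]
width: 0.0341
gripper_force: 0.0
tool delta [-0.0011 -0.0035  0.0474] angle x -0.0808 pos [ 0.4788 -0.2009  0.094 ] F [ 0.92 -0.76  1.32] tilt [ 0.002 -0.002 -1.   ]
[[271.08358239 297.83425007]
 [270.67129993 280.01280723]]
```

View pics/s1.png

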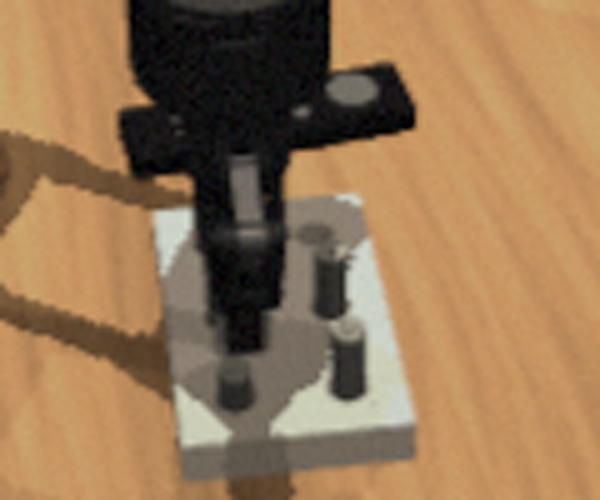

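The near finger's tip is at side px (274,295) and the short cell's top at (272,298). The fingers straddle the cell in y. I'll check how steady the pose reading is.

```bash
for i in 1 2 3; do echo '{"rows": [[0, 0, 0, 0]]}' | python3 steer.py >/dev/null; python3 d.py .4781 -.1974 .0465; done
python3 - <<'E'
from h import *
for y in(-.2145,-.229): print(proj("side",[[.4781,y,.072],[.467,y,.072],[.489,y,.072]]).round(1).tolist())
E
```

```text
tool delta [-0.0015 -0.003   0.0479] angle x -0.08 pos [ 0.4792 -0.2004  0.0944] F [ 0.28  0.32 -0.08] tilt [ 0.004 -0.002 -1.   ]
tool delta [-0.001  -0.0025  0.0474] angle x -0.0797 pos [ 0.4788 -0.1999  0.0939] F [-0.21  0.26  0.36] tilt [ 0.003 -0.002 -1.   ]
tool delta [-0.0006 -0.0022  0.0468] angle x -0.0796 pos [ 0.4784 -0.1996  0.0933] F [-0.14 -0.66  0.34] tilt [ 0.002 -0.001 -1.   ]
[[272.5, 292.4], [267.0, 293.3], [277.8, 291.6]]
[[273.9, 297.6], [268.4, 298.5], [279.3, 296.8]]
```

```bash
echo '{"rows": [[0, -0.0015, 0.016, 0], [0, 0, 0.016, 0], [0, 0, 0.0145, 0], [0, 0, 0, 0], [0, 0, 0, 0]]}' | python3 steer.py>/dev/null; echo '{"rows": [[0, 0, 0, 0], [0, 0, 0, 0], [0, 0, 0, 0], [0, 0, 0, 0]]}' | python3 steer.py; python3 d.py .4781 -.1974 .0465
```

```text
clock: 3.4
position: [0.4783, -0.198, 0.0464]
ee_rot: [0.0, 0.999, -0.04, 0.0]
contact_force: [0.6, 0.8, 0.0]
width: 0.0343
gripper_force: 0.0
tool delta [-0.0003 -0.0006 -0.0001] angle x -0.0797 pos [ 0.4783 -0.198   0.0464] F [0.57 0.84 0.02] tilt [ 0.001 -0.001 -1.   ]
```

Now close on it, then check the force and width.

```bash
echo '{"rows": [[0, 0, 0, 0], [0, 0, 0, 0], [0, 0, 0, 0], [0, 0, 0, 0], [0, 0, 0, 0]]}' | python3 steer.py 0.005 30; echo '{"rows": [[0, 0, 0, 0], [0, 0, 0, 0], [0, 0, 0, 0], [0, 0, 0, 0]]}' | python3 steer.py; python3 d.py .4781 -.1974 .0465
```

```text
clock: 3.82
position: [0.4782, -0.1979, 0.0461]
ee_rot: [0.0, 0.999, -0.04, 0.0]
contact_force: [-1.0, 0.6, 3.9]
width: 0.0129
gripper_force: 29.3
clock: 4.15
position: [0.4782, -0.1979, 0.0461]
ee_rot: [0.0, 0.999, -0.04, 0.0]
contact_force: [-0.2, 1.3, 5.2]
width: 0.0132
gripper_force: 29.4
tool delta [-0.0002 -0.0005 -0.0004] angle x -0.0797 pos [ 0.4782 -0.1979  0.0461] F [-0.21  1.26  5.15] tilt [ 0. -0. -1.]
```

```bash
echo '{"rows": [[0, 0, -0.02, 0], [0, 0, -0.03, 0], [0, 0, -0.035, 0], [0, 0, -0.035, 0], [0, 0, -0.03, 0]]}' | python3 steer.py; echo '{"rows": [[0, 0, 0, -0.12], [0, 0, 0, -0.12], [0, 0, 0, 0], [0, 0, 0, 0]]}' | python3 steer.py; python3 d.py .5533 .2588 .18
```

```text
clock: 4.57
position: [0.4781, -0.1979, 0.1975]
ee_rot: [0.0, 0.999, -0.04, 0.0]
contact_force: [1.5, -2.0, -0.3]
width: 0.0129
gripper_force: 29.6
clock: 4.9
position: [0.4777, -0.1977, 0.1953]
ee_rot: [-0.0, 0.997, 0.079, -0.0]
contact_force: [0.2, 0.1, -0.2]
width: 0.0129
gripper_force: 29.6
tool delta [ 0.1462 -0.439   0.0154] angle x 0.1573 pos [ 0.4777 -0.1977  0.1953] F [ 0.18  0.14 -0.23] tilt [-0.001  0.    -1.   ]
```

```bash
echo '{"rows": [[0.012, -0.036, 0, 0], [0.012, -0.036, 0, 0], [0.012, -0.036, 0, 0], [0.012, -0.036, 0, 0], [0.012, -0.036, 0, 0]]}' | python3 steer.py>/dev/null; echo '{"rows": [[0.012, -0.036, 0, 0], [0.012, -0.036, 0, 0], [0.012, -0.036, 0, 0], [0.012, -0.036, 0, 0], [0.012, -0.036, 0, 0]]}' | python3 steer.py>/dev/null; echo '{"rows": [[0.012, -0.036, 0, 0], [0.008, -0.03, 0, 0], [0.006, -0.012, 0, 0], [0, 0, 0, 0], [0, 0, 0, 0]]}' | python3 steer.py>/dev/null; echo '{"rows": [[0, 0, 0, 0], [0, 0, 0, 0], [0, 0, 0, 0], [0, 0, 0, 0], [0, 0, 0, 0]]}' | python3 steer.py; python3 d.py .5533 .2588 .115
```

```text
clock: 6.57
position: [0.5524, 0.257, 0.196]
ee_rot: [0.0, 0.997, 0.079, 0.0]
contact_force: [1.1, 0.8, 0.8]
width: 0.0127
gripper_force: 29.7
tool delta [ 0.0012 -0.0016  0.081 ] angle x 0.1589 pos [0.5524 0.257  0.196 ] F [1.07 0.79 0.76] tilt [ 0. -0. -1.]
```

```bash
echo '{"rows": [[0.0012, -0.0016, 0.035, 0], [0, 0, 0.035, 0], [0, 0, 0.025, 0], [0, 0, 0.006, 0], [0, 0, 0, 0]]}' | python3 steer.py>/dev/null; echo '{"rows": [[0, 0, 0, 0], [0, 0, 0, 0], [0, 0, 0, 0], [0, 0, 0, 0], [0, 0, 0, 0]]}' | python3 steer.py; python3 d.py .5533 .2588 .0641;  python3 - <<'E'
from h import *
s=C["side"]["img"][...,::-1];t=C["top"]["img"][...,::-1]
r=lambda a:cv2.resize(a,None,fx=6,fy=6,interpolation=cv2.INTER_CUBIC)
cv2.imwrite("pics/s2.png",np.hstack([r(s[150:230,238:304]),r(t[145:225,188:254])]))
for z in(.0545,.073): print(proj("side",[[.5533,.2588,z]])-[238,150])
E
```

```text
clock: 7.4
position: [0.5538, 0.2599, 0.096]
ee_rot: [-0.0, 0.997, 0.08, 0.001]
contact_force: [0.0, 0.2, 0.2]
width: 0.013
gripper_force: 29.7
tool delta [-0.0008  0.001   0.0319] angle x 0.1603 pos [0.5538 0.2599 0.096 ] F [0.   0.19 0.22] tilt [ 0.002  0.001 -1.   ]
[[28.33849861 32.63927575]]
[[28.19512697 27.27309959]]
```

View pics/s2.png

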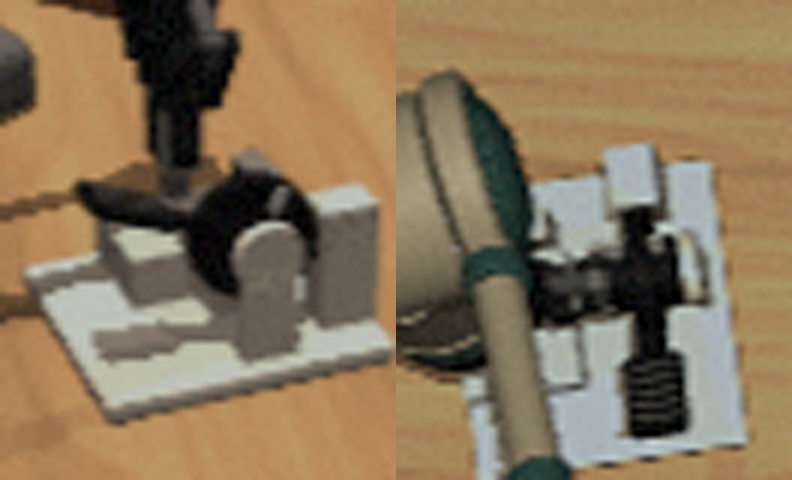

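The cell's bottom is at crop (172,195), which is where the model puts it. I'll lower it while watching the force.

```bash
echo '{"rows": [[0, 0.0005, 0.006, 0], [0, 0, 0.006, 0], [0, 0, 0, 0], [0, 0, 0, 0], [0, 0, 0, 0]]}' | python3 steer.py>/dev/null; python3 d.py .5533 .2588 .0641; echo '{"rows": [[0, 0, 0, 0], [0, 0, 0, 0], [0, 0, 0.003, 0], [0, 0, 0.002, 0], [0, 0, 0, 0]]}' | python3 steer.py>/dev/null; python3 d.py .5533 .2588 .0641
```

```text
tool delta [0.0001 0.0003 0.0183] angle x 0.1603 pos [0.5532 0.2591 0.0824] F [-0.54  1.02 -0.43] tilt [-0.001 -0.    -1.   ]
tool delta [-0.0004  0.0006  0.0134] angle x 0.1602 pos [0.5536 0.2595 0.0775] F [ 0.61  0.6  -1.32] tilt [ 0.001  0.001 -1.   ]
```

```bash
echo '{"rows": [[0, 0, 0.002, 0], [0, 0, 0.002, 0], [0, 0, 0, 0], [0, 0, 0, 0]]}' | python3 steer.py>/dev/null; python3 d.py .5533 .2588 .0641
```

```text
tool delta [-0.0004  0.0006  0.0095] angle x 0.1602 pos [0.5536 0.2594 0.0736] F [ 0.66  2.47 -1.07] tilt [ 0.001  0.    -1.   ]
```

```bash
echo '{"rows": [[0, 0, 0.002, 0], [0, 0, 0.002, 0], [0, 0, 0.002, 0], [0, 0, 0, 0], [0, 0, 0, 0]]}' | python3 steer.py>/dev/null; python3 d.py .5533 .2588 .0641; echo '{"rows": [[0, 0, 0.001, 0], [0, 0, 0.001, 0], [0, 0, 0, 0], [0, 0, 0, 0], [0, 0, 0, 0]]}' | python3 steer.py>/dev/null; python3 d.py .5533 .2588 .0641
```

```text
tool delta [-0.0005  0.0006  0.0036] angle x 0.1602 pos [0.5537 0.2594 0.0677] F [ 1.89  2.73 -1.07] tilt [ 0.001  0.001 -1.   ]
tool delta [-0.0006  0.0005  0.0019] angle x 0.1602 pos [0.5538 0.2594 0.066 ] F [2.26 3.73 1.31] tilt [ 0.001  0.001 -1.   ]
```

```bash
echo '{"rows": [[0, 0, 0.001, 0], [0, 0, 0.001, 0], [0, 0, 0, 0], [0, 0, 0, 0]]}' | python3 steer.py>/dev/null; python3 d.py .5533 .2588 .0641; echo '{"rows": [[0, 0, 0.0005, 0], [0, 0, 0.0005, 0], [0, 0, 0, 0], [0, 0, 0, 0]]}' | python3 steer.py>/dev/null; python3 d.py .5533 .2588 .0641
```

```text
tool delta [-0.0006  0.0005  0.    ] angle x 0.1602 pos [0.5538 0.2594 0.0641] F [2.56 4.33 3.77] tilt [ 0.001  0.001 -1.   ]
tool delta [-0.0007  0.0005 -0.    ] angle x 0.1603 pos [0.5539 0.2594 0.0641] F [0.71 3.63 8.58] tilt [ 0.002  0.001 -1.   ]
```

It's seated: z is at the expected 0.0641 and the vertical force is rising. Release and retreat.

```bash
echo '{"rows": [[0, 0, 0, 0], [0, 0, 0, 0], [0, 0, 0, 0], [0, 0, 0, 0], [0, 0, 0, 0]]}' | python3 steer.py 0.032; echo '{"rows": [[0, 0, -0.01, 0], [0, 0, -0.02, 0], [0, 0, -0.035, 0], [0, 0, -0.035, 0], [0, 0, -0.035, 0]]}' | python3 steer.py; python3 d.py .51 .18 .2
python3 - <<'E'
from h import *
s=C["side"]["img"][...,::-1];t=C["top"]["img"][...,::-1]
r=lambda a:cv2.resize(a,None,fx=6,fy=6,interpolation=cv2.INTER_CUBIC)
cv2.imwrite("pics/s3.png",np.hstack([r(s[150:230,238:304]),r(t[145:225,188:254])]))
E
```

```text
clock: 10.58
position: [0.5523, 0.2585, 0.0619]
ee_rot: [0.001, 0.997, 0.08, -0.001]
contact_force: [0.3, 0.3, -0.6]
width: 0.0323
gripper_force: 0.0
clock: 11.0
position: [0.5528, 0.2589, 0.1995]
ee_rot: [0.0, 0.997, 0.08, -0.0]
contact_force: [1.3, 0.2, -0.2]
width: 0.032
gripper_force: 0.0
tool delta [-0.0549  0.071  -0.0004] angle x 0.1603 pos [0.5528 0.2589 0.1995] F [ 1.25  0.16 -0.19] tilt [-0.001 -0.001 -1.   ]
```

View pics/s3.png

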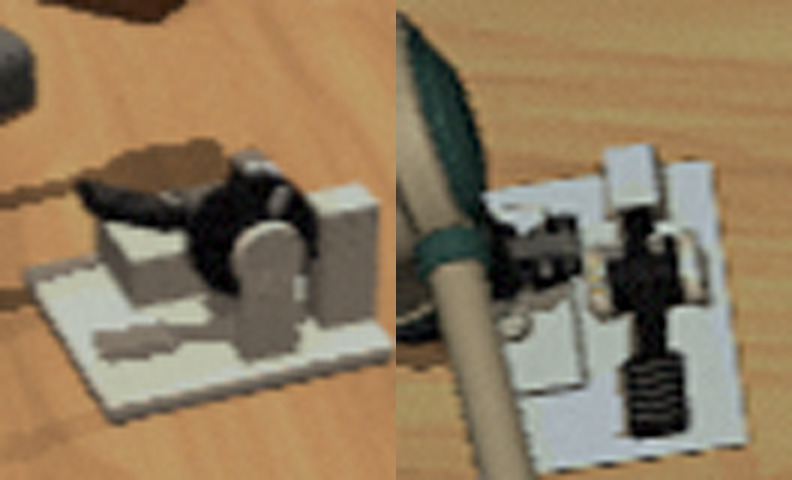

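The cell stands in the well, its top at crop (515,325), and the dial is at rest. Next I close the fingers and move over the pad.

```bash
echo '{"rows": [[-0.014, 0.018, 0, 0], [-0.018, 0.024, 0, 0], [-0.014, 0.018, 0, 0], [-0.009, 0.012, 0, 0], [0, 0, 0, 0]]}' | python3 steer.py 0 30 >/dev/null;  echo '{"rows": [[0, 0, 0, 0], [0, 0, 0.025, 0], [0, 0, 0.02, 0], [0, 0, 0, 0], [0, 0, 0, 0]]}' | python3 steer.py >/dev/null; echo '{"rows": [[0, 0, 0, 0], [0, 0, 0, 0], [0, 0, 0, 0]]}' | python3 steer.py; python3 d.py .5099 .1789 .0655
```

```text
clock: 12.18
position: [0.5115, 0.1797, 0.1539]
ee_rot: [-0.0, 0.997, 0.08, 0.001]
contact_force: [-0.1, 0.3, -0.1]
width: -0.0
gripper_force: 0.0
tool delta [-0.0019  0.0006  0.0884] angle x 0.1606 pos [0.5115 0.1797 0.1539] F [-0.11  0.28 -0.09] tilt [ 0.002  0.001 -1.   ]
```

```bash
echo '{"rows": [[-0.0015, 0.0005, 0.01, 0], [0, 0, 0.01, 0], [0, 0, 0.008, 0], [0, 0, 0.008, 0], [0, 0, 0, 0]]}' | python3 steer.py>/dev/null; python3 d.py .5099 .1789 .0655; echo '{"rows": [[0, 0, 0.008, 0], [0, 0, 0.008, 0], [0, 0, 0.006, 0], [0, 0, 0, 0], [0, 0, 0, 0]]}' | python3 steer.py>/dev/null; python3 d.py .5099 .1789 .0655
```

```text
tool delta [ 0.0022 -0.0003  0.0496] angle x 0.1601 pos [0.5079 0.1783 0.1152] F [-1.2  -0.43  4.29] tilt [-0.003 -0.001 -1.   ]
tool delta [ 0.0025 -0.0003  0.0289] angle x 0.1602 pos [0.5076 0.1783 0.0944] F [-3.8  -0.43  6.33] tilt [-0.003 -0.001 -1.   ]
```

```bash
echo '{"rows": [[0.0005, 0, 0.007, 0], [0.0005, 0, 0.007, 0], [0, 0, 0.005, 0], [0, 0, 0, 0], [0, 0, 0, 0]]}' | python3 steer.py>/dev/null; python3 d.py .5099 .1789 .0655; echo '{"rows": [[0, 0, 0.004, 0], [0, 0, 0.003, 0], [0, 0, 0, 0], [0, 0, 0, 0], [0, 0, 0, 0]]}' | python3 steer.py>/dev/null; python3 d.py .5099 .1789 .0655
```

```text
tool delta [ 0.0004 -0.0002  0.0104] angle x 0.1603 pos [0.5095 0.1786 0.0759] F [-3.3  -0.52  7.73] tilt [-0.001 -0.    -1.   ]
tool delta [-0.0012 -0.0002  0.0041] angle x 0.1602 pos [0.5111 0.1789 0.0696] F [-0.05  0.72  8.6 ] tilt [ 0.002  0.    -1.   ]
```

Run:
```python
from h import *
s=C["side"]["img"][...,::-1]
cv2.imwrite("pics/s4.png",cv2.resize(s[150:230,230:320],None,fx=7,fy=7,interpolation=cv2.INTER_CUBIC))
w=[.5596,.2224,-.0007,.1601]
for th in(.58,.76,.86,.945):
    f=th-.42; print(th,((proj("side",[M(w,(.012-.092*np.cos(f),-.035,.068-.092*np.sin(f)))])[0]-[230,150])*7).round())
```

```text
0.58 [133. 349.]
0.76 [144. 380.]
0.86 [153. 396.]
0.945 [162. 408.]
```

View pics/s4.png

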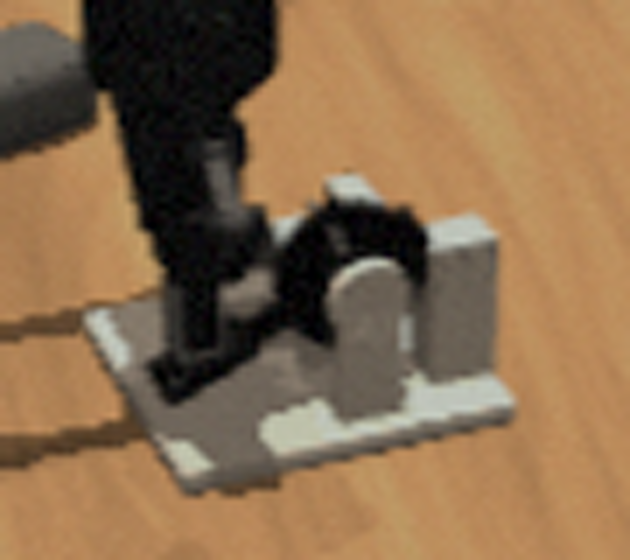

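The paddle's end is at crop (162,383), which puts the dial near 0.78–0.82. About 3 mm more should reach the third click.

```bash
echo '{"rows": [[-0.0003, 0, 0.0015, 0], [0, 0, 0.0015, 0], [0, 0, 0, 0], [0, 0, 0, 0], [0, 0, 0, 0]]}' | python3 steer.py>/dev/null; python3 d.py .5099 .1789 .0655; echo '{"rows": [[0, 0, 0, 0], [0, 0, 0, 0], [0, 0, 0, 0], [0, 0, 0, 0], [0, 0, 0, 0]]}' | python3 steer.py>/dev/null; python3 d.py .5099 .1789 .0655
```

```text
tool delta [-0.002  -0.0002  0.0017] angle x 0.1602 pos [0.5118 0.179  0.0672] F [0.04 0.37 8.9 ] tilt [ 0.005  0.001 -1.   ]
tool delta [-0.0019 -0.0002  0.0017] angle x 0.1602 pos [0.5118 0.179  0.0672] F [-0.22  0.59  9.75] tilt [ 0.005  0.001 -1.   ]
```

Run:
```python
from h import *
s=C["side"]["img"][...,::-1];t=C["top"]["img"][...,::-1]
r=lambda a:cv2.resize(a,None,fx=6,fy=6,interpolation=cv2.INTER_CUBIC)
cv2.imwrite("pics/s5.png",np.hstack([r(s[150:230,238:304]),r(t[145:225,188:254])]))
w=[.5596,.2224,-.0007,.1601]
for th in(.58,.76,.86,.945):
  f=th-.42
  print(th,[(((proj("side",[M(w,(.012-.092*np.cos(f)-k*np.sin(f),-.035+y,.068-.092*np.sin(f)+k*np.cos(f)))])[0]-[238,150])*6).round().tolist()) for y,k in((-.015,.004),(-.015,-.004),(.015,.004))])
```

```text
0.58 [[74.0, 308.0], [77.0, 322.0], [54.0, 277.0]]
0.76 [[82.0, 336.0], [88.0, 348.0], [63.0, 304.0]]
0.86 [[89.0, 350.0], [97.0, 361.0], [70.0, 318.0]]
0.945 [[96.0, 361.0], [105.0, 371.0], [77.0, 329.0]]
```

View pics/s5.png

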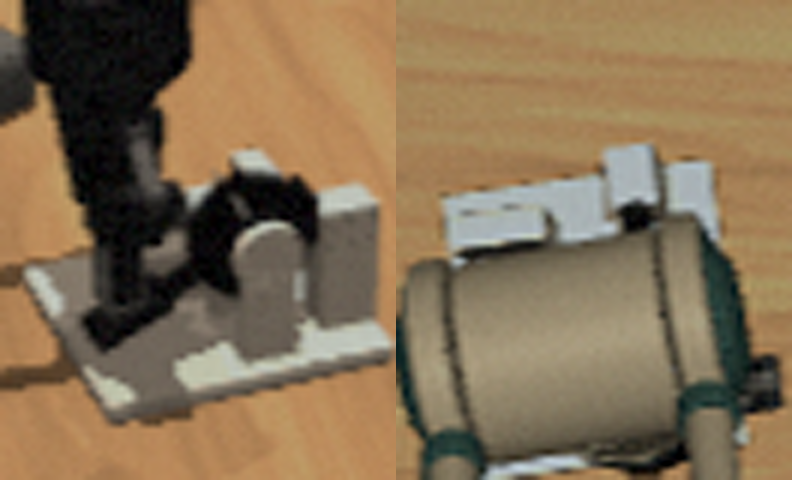

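The paddle end's near-bottom corner is at crop (103,350) and its far-top corner at (82,316), which gives about 0.82. I'll push slightly more for margin, watching for the end-stop force.

```bash
for i in 1; do echo '{"rows": [[-0.0005, 0, 0.001, 0], [0, 0, 0.001, 0], [0, 0, 0, 0], [0, 0, 0, 0], [0, 0, 0, 0]]}' | python3 steer.py>/dev/null; python3 d.py .5099 .1789 .0655; echo '{"rows": [[0, 0, 0.001, 0], [0, 0, 0, 0], [0, 0, 0, 0], [0, 0, 0, 0], [0, 0, 0, 0]]}' | python3 steer.py>/dev/null; python3 d.py .5099 .1789 .0655;done
```

```text
tool delta [-0.0025 -0.0002  0.    ] angle x 0.1602 pos [0.5124 0.1791 0.0656] F [0.39 0.56 9.33] tilt [ 0.007  0.001 -1.   ]
tool delta [-0.0028 -0.0002 -0.0008] angle x 0.1602 pos [0.5127 0.1792 0.0647] F [ 1.87  0.27 10.58] tilt [ 0.008  0.001 -1.   ]
```

```bash
echo '{"rows": [[-0.0005, 0, 0.001, 0], [0, 0, 0, 0], [0, 0, 0, 0]]}' | python3 steer.py>/dev/null; python3 d.py .5099 .1789 .0655; echo '{"rows": [[0, 0, 0.001, 0], [0, 0, 0, 0], [0, 0, 0, 0], [0, 0, 0, 0]]}' | python3 steer.py>/dev/null; python3 d.py .5099 .1789 .0655
echo '{"rows": [[0, 0, 0.001, 0], [0, 0, 0, 0], [0, 0, 0, 0], [0, 0, 0, 0]]}' | python3 steer.py>/dev/null; python3 d.py .5099 .1789 .0655
```

```text
tool delta [-0.0021 -0.0001 -0.0019] angle x 0.1602 pos [0.512  0.1791 0.0636] F [1.87 0.68 9.98] tilt [ 0.007  0.001 -1.   ]
tool delta [-0.0024 -0.0002 -0.0027] angle x 0.1602 pos [0.5123 0.1791 0.0628] F [ 2.01  0.6  11.73] tilt [ 0.008  0.002 -1.   ]
tool delta [-0.0022 -0.0002 -0.0037] angle x 0.1602 pos [0.5121 0.1791 0.0618] F [ 1.35 -0.16 10.27] tilt [ 0.008  0.001 -1.   ]
```

Run:
```python
from h import *
s=C["side"]["img"][...,::-1]
k=12;c=cv2.resize(s[180:220,245:300],None,fx=k,fy=k,interpolation=cv2.INTER_CUBIC)
w=[.5596,.2224,-.0007,.1601]
for th,col in((.76,(0,0,255)),(.86,(0,255,0)),(.945,(255,0,0))):
  f=th-.42
  p=[tuple(((proj("side",[M(w,(.012-d*np.cos(f)+.004*np.sin(f),-.05,.068-d*np.sin(f)-.004*np.cos(f)))])[0]-[245,180]+.5)*k).astype(int).tolist()) for d in(.048,.092)]
  cv2.line(c,p[0],p[1],col,1)
cv2.imwrite("pics/s6.png",c)
```

```text
(no output)
```

View pics/s6.png

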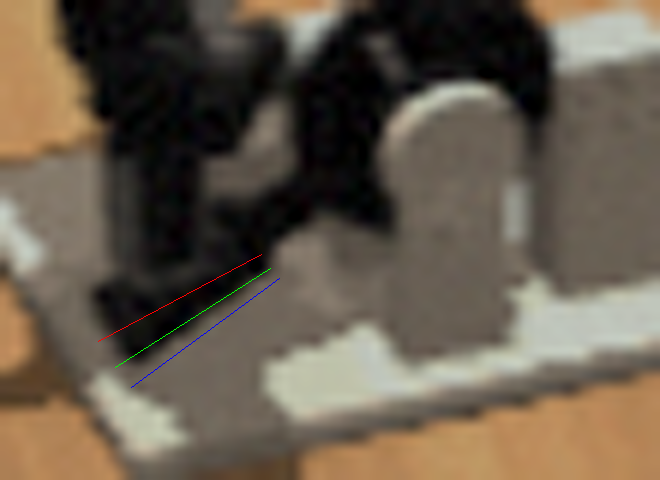

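The paddle's lower edge runs from (138,360) to (270,265), on or just past the 0.86 line. The dial is beyond the third click and held with about 10 N. I'll let it settle and hand in.

```bash
echo '{"rows": [[0, 0, 0, 0], [0, 0, 0, 0], [0, 0, 0, 0], [0, 0, 0, 0], [0, 0, 0, 0]]}' | python3 steer.py; python3 d.py .5099 .1789 .0655; python3 -c "
from rig import manip, probe_bus, get_image, sign_off
print(sign_off())"
```

```text
clock: 17.15
position: [0.5121, 0.1791, 0.0618]
ee_rot: [-0.0, 0.997, 0.08, 0.004]
contact_force: [0.7, 0.9, 10.8]
width: 0.0001
gripper_force: 4.5
tool delta [-0.0022 -0.0002 -0.0037] angle x 0.1602 pos [0.5121 0.1791 0.0618] F [ 0.68  0.93 10.77] tilt [ 0.008  0.001 -1.   ]
the job is handed in; nothing more can be done
None
```

I stood the short cell in the tester's well and let go of it, then pressed the dial to about its third click (about 0.86–0.9 rad, judged from the side camera) and handed in at 17.2 s with the fingers holding it at about 11 N; sign-off returned no verdict.

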